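Clear the trimmer's catch tray and present its hidden dust filter at the light panel

TASK

First take the finished wax casting out of the green trimmer's catch tray and put it in the blue tote. Then swing the trimmer's top flap up and back past upright so that it stays open, and draw out the blue-framed filter plate hidden beneath by its orange tab. Finish holding the plate still in your grip, upright and squarely in front of the lit face of the light panel, centred on it and about 8 cm away without touching it; leave the flap open, do not let go, and leave the tote, the green-lidded tin, the clay slab and the white clock where they are.

Things in the scene. Friction and masses are not known exactly. Their poses are not given: they have to be found in the camera images.
- trimmer: Green bench trimming machine, fixed: a box 150 (x) x 160 (y) x 134 mm high, louvres and switch on its front (-x) face. Origin at the centre of the box's underside, z up. Its right (-y) side carries the catch tray. Hollow under the flap: rim 130 mm high, opening 134 (x) x 144 (y) mm. A hose stub projects 30 mm at the rear.
- tray_floor (a point): Centre of the floor of the open aluminium catch tray on the trimmer's right side, 4 mm above the bench. Tray 130 (x) x 120 (y) x 26 mm high, 4 mm walls; (-5, -142) mm from the trimmer's origin, same axes.
- flap (a joint): Hinge of the green top flap (146 x 156 x 6 mm, 120 g), rad: 0 shut, grows as its front edge rises, stop at 2.0 (leaning back past upright at 1.57). May start up to 0.05 ajar. The hinge is stiff (0.14 N m) and holds the flap wherever it is left.
- flap_hinge (a point): On the flap's hinge line, at the top rear of the trimmer; hinge line runs along the trimmer's y axis, 134 mm above the bench. Does not move with the flap.
- flap_pull (a point): Centre of the flap's black round pull bar, 14 mm diameter, 36 mm long along the trimmer's y, on a 16 mm wide steel tongue; 170 mm from the hinge line, level with it and straight in front of it at 0 rad. When shut it stands 30 mm in front of the trimmer's front face, free below. May be pinched by its two ends, or hooked from beneath.
- filter_centre (a point): Centre of the filter plate's framed rectangle: 12 mm thick (x) x 100 mm wide (y) x 65 mm high (z), blue frame with white pleats, 90 g, loose. x is normal to its face, z points up to the tab. Hidden under the shut flap at the start.
- filter_tab (a point): Centre of the exposed part of the plate's orange pull tab, a solid grip 20 mm (x) x 28 mm (y), projecting 35 mm above the frame; this point is 52.5 mm above filter_centre and 15 mm below the tab's top. In the trimmer the tab's top is 118 mm above the bench, 12 mm below the rim. It must rise about 115 mm for the plate to clear the rim.
- filter: The same filter plate; origin at the middle of its lower edge, 32.5 mm below filter_centre, same axes. It starts standing in two grey guide channels inside the trimmer, at x = -12, y = 0 mm of the trimmer, same axes, lower edge 18 mm above the bench; channel tops 75 mm high; 4 mm total play both ways.
- casting_centre (a point): Centre of the finished casting, a pale yellow wax block 48 x 48 x 75 mm high standing in the catch tray, about 0.12 kg, square faces along its x and y axes; 37.5 mm above its underside.
- casting: The same wax casting; origin at the centre of its underside, z up.
- tote: Blue open parts tote, loose, 0.5 kg: 180 (x) x 150 (y) x 55 mm high with a small rim lip of 8 mm round it, 4 mm walls and floor. Origin at the centre of its underside.
- panel_face (a point): Centre of the lit face of the upright light panel (lit area 136 wide x 116 mm high, white, in a grey frame 160 wide x 140 high on a black foot), fixed. 115 mm above the bench; frame top 185 mm above the bench. x points into the panel, so points in front of the lit face have negative x; y runs along its width; z up.
- panel: The same light panel: origin at bench level under the lit face, same axes as panel_face. Foot 90 x 120 x 14 mm, reaching 33 mm in front of the face.
- wax_tin: Bystander: round tin with dark green lid, 71 mm diameter, 35 mm high, origin under its centre. Leave alone.
- clay_slab: Bystander: flat brown slab of modelling clay, 99 (x) x 65 (y) x 14 mm, origin under its centre. Leave alone.
- desk_clock: Bystander: white desk clock with a black face, standing, 25 (x) x 78 (y) x 92 mm high, origin under its centre. Leave alone.

How it is judged:
By the outcome, as a careful person would: the job done as asked, in the order asked, and still so for the second after the job is handed in, while the arm keeps its last pose, push and grip.
It also fails if it takes over 69 s, if anything falls off the work surface, if the arm or the gripper's body presses on something with over 40 N, if the wrist force passes 120 N, or if a joint passes its speed limit or range.

ROBOT

A 6-joint arm with a two-finger parallel gripper is mounted at the origin on a cart in front of the work surface, level with it; the furniture and walls round the work are solid. World frame = base frame: x ahead of the robot, y to its left, z up, the work surface at z = 0. Lengths are in m, angles in rad, forces in N, time in s.
With the tool pointing down it reaches from about 0.25 to 0.775 m from the base axis. Payload 4 kg.
Tool frame: the origin (TCP) lies on the centre line of the jaws, within the pads' length; the fingertips stand 11 mm ahead of it and the grasp point (between the pads) lies 8 mm behind it; z points along the fingers, y is the line along which they close (so a half turn about z gives the same grasp; the last joint's range is limited). The gripper opens to 94 mm and grips with 3 to 60 N. Pads are 16 mm wide; open, the fingers measure 119 mm over their backs; the gripper's body (75 mm by 177 mm) begins 78 mm behind the grasp point.
Start: joints at [1.132, 0.087, 1.371, -0, 1.684, -0.103], TCP at [0.181, 0.519, 0.217] pointing down, gripper open.
Joint ranges: [-3.1, 3.1], [-0.76, 2.03], [0.27, 2.55], [-1.08, 4.22], [0.17, 2.65], [-2.57, 2.57]. Speed limits (rad/s): [2.79, 2.79, 3.14, 3.14, 3.14, 3.14].

INTERFACE

Orientations are given as a unit quaternion [w, x, y, z].
In Python, from cell import manip, claw, ik, imaging gives the robot as it stands. Calls block until the motion is done:
- manip.reach(position, orientation): joint-space move of the TCP to a pose.
- manip.servo_line(position, rotation=None, max_speed=0.15): straight line of the TCP; rotation=None keeps the orientation; max_speed is the mean speed in m/s.
- manip.move_j(angles): joint-space move.
- claw.set_gripper(opening): finger opening in m; the grip force is fixed at half the most; returns when the fingers have stopped.
- manip.dwell(seconds).
- ik(position, orientation): joint angles nearest the present ones, or None.
- imaging.grab_frame(name): name is "side" or "top" or "wrist"; returns a dict with "color" (420x560x3 uint8, blue, green, red), "depth" (420x560 float32, m along the optical axis (not along the pixel's ray), 0 where there is no reading), "fx", "fy", "cx", "cy" (pixels), "extrinsics" (4x4, takes a point from world to camera coordinates). Camera axes: x right, y up, looking along -z (the intrinsics and any distortion apply to the point x, -y, -z); pixel columns grow to the right and rows downward; lengths in m; the calibration is good to about 2 mm. A picture is of the moment at which its call begins.
A pose or a line that the arm cannot do raises manip.MotionError and nothing moves.
- manip.job_done(): hands the job in; it is judged then, once.
Readings, each from a call of its own:
- manip.current_t(): time.
- manip.current_qpos(): joint angles.
- manip.current_joint_velocities(): joint speeds.
- manip.current_joint_efforts(): joint torques, N m.
- manip.current_position(): TCP position.
- manip.current_ee_rot(): TCP orientation.
- manip.current_ft_force(): force on the tool from outside, world axes, zero at the start.
- manip.current_ft_torque(): the same for the moment, N m.
- manip.current_finger_gap(): finger opening in m.
- manip.current_grasp_force(): force on a finger pad.
Only numpy, scipy, OpenCV 4.12 (cv2) and the standard library are available. Lean on these libraries where they do the work, as an engineer would, in place of code of your own. Each camera call takes 0.05 s, during which the arm holds its last target. There are 200 camera calls.

## Working session

There is one attempt and no reset: what is moved stays moved. The work goes in short steps, each a Python script; the robot and the scene stay as the last script left them, time stands still between calls to the robot, and variables do not carry over. Pictures are saved under pics/ and viewed, at most 10 in all, crops included, and the job is handed in when it is done.

```bash
ls; mkdir -p pics
cat > h.py <<'E'
import numpy as np, cv2
from cell import manip, claw, ik, imaging
def cloud(f):
    d=f["depth"]; v,u=np.mgrid[:d.shape[0],:d.shape[1]]
    p=np.stack([(u-f["cx"])/f["fx"]*d,-(v-f["cy"])/f["fy"]*d,-d],-1)
    E=np.linalg.inv(f["extrinsics"]); return p@E[:3,:3].T+E[:3,3]
E
python3 - <<'E'
from h import *
import pickle
F={n:imaging.grab_frame(n) for n in("side","top")}
pickle.dump(F,open("f0.pkl","wb"))
for n,f in F.items():
    cv2.imwrite(f"pics/{n}0.png",f["color"]); print(n,f["fx"],f["cx"],f["cy"],np.round(np.linalg.inv(f["extrinsics"]),3).tolist(), [k for k in f])
E
```

```text
pics
side 388.21565002737964 274.30603544975753 209.99534640624475 [[0.765, 0.534, -0.361, 0.137], [-0.644, 0.62, -0.447, -0.498], [-0.015, 0.574, 0.818, 1.003], [0.0, 0.0, 0.0, 1.0]] ['color', 'depth', 'fx', 'fy', 'cx', 'cy', 'extrinsics']
top 434.41249354133095 271.52314071632634 214.1732058308413 [[-0.013, 0.996, -0.083, 0.444], [-1.0, -0.011, 0.024, 0.005], [0.023, 0.083, 0.996, 1.153], [0.0, 0.0, 0.0, 1.0]] ['color', 'depth', 'fx', 'fy', 'cx', 'cy', 'extrinsics']
```

View pics/side0.png

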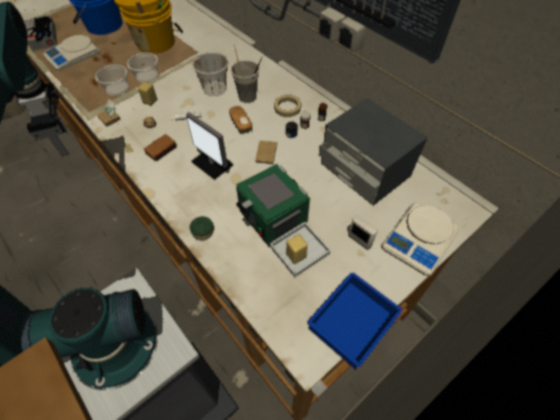

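View pics/top0.png

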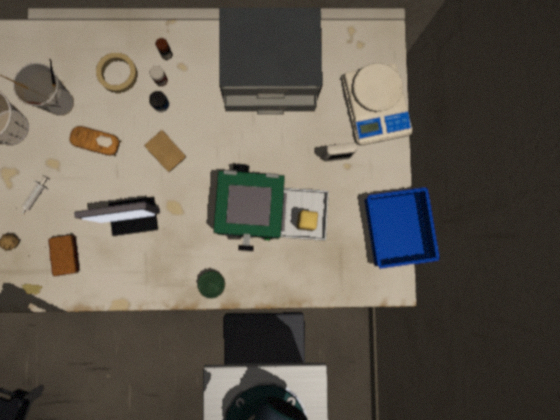

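The side view shows the trimmer at (272,205), casting (297,247), tote (355,318) and panel (207,140). In the top view the trimmer is at (250,205) with its pull bar at (246,246), casting (309,219), tote (401,227), panel (117,212) and tin (210,283).

```bash
cat > m.py <<'E'
from h import *
import pickle
F=pickle.load(open("f0.pkl","rb"))
def rect(P):
    r=cv2.minAreaRect((P[:,:2]*1000).astype(np.float32)); return np.round(r[0],1),np.round(r[1],1),round(r[2],1)
for n,boxes in {"top":dict(trim=(200,160,300,255),cast=(290,200,325,238),tote=(355,180,445,275),panel=(70,190,165,240),bar=(232,235,262,256)),
 "side":dict(trim=(230,160,320,245),cast=(280,228,315,268),tote=(300,265,410,370),panel=(180,108,230,170),bar=(235,195,262,225))}.items():
    f=F[n]; C=cloud(f); hsv=cv2.cvtColor(f["color"],cv2.COLOR_BGR2HSV); H,S,V=cv2.split(hsv)
    for k,(a,b,c,d) in boxes.items():
        box=np.zeros(H.shape,bool); box[b:d,a:c]=1
        m={"trim":(H>60)&(H<95)&(S>90),"cast":(H>15)&(H<35)&(S>90),"tote":(H>105)&(H<125)&(S>150),"panel":C[...,2]>.06,"bar":(V<60)&(C[...,2]>.09)}[k]&box&(f["depth"]>0)
        P=C[m]; zs=np.percentile(P[:,2],[5,50,95])
        print(n,k,m.sum(),"z",np.round(zs,3))
        if k in("trim","cast","tote"):
            top=P[P[:,2]>{"trim":.122,"cast":.06,"tote":.04}[k]]; print("   top",len(top),rect(top),np.median(top[:,2]))
        if k=="bar": print("   ",P.mean(0),rect(P))
        if k=="panel":
            q=P[(P[:,2]<.17)]; 
            if n=="side": q=C[m&(V>150)]
            c=q.mean(0); u,s,vt=np.linalg.svd(q-c); print("   ",len(q),c,"normal",vt[2],s/np.sqrt(len(q)),q.min(0),q.max(0))
            print("   frame top",rect(P[P[:,2]>.178]) if (P[:,2]>.178).any() else 0)
E
python3 m.py
python3 - <<'E'
import cv2,numpy as np
a=cv2.imread("pics/side0.png")[95:280,170:330];b=cv2.imread("pics/top0.png")[150:300,60:330]
cv2.imwrite("pics/c0.png",cv2.resize(a,None,fx=3.2,fy=3.2,interpolation=2))
E
```

```text
top trim 2265 z [0.135 0.14  0.145]
   top 2243 (array([554.4,  34.1]), array([156.3, 149.7]), 85.5) 0.14005794833386287
top cast 348 z [0.05  0.078 0.081]
   top 323 (array([ 518.6, -111.1]), array([44.1, 46. ]), 81.5) 0.07827862660466578
top tote 4699 z [0.001 0.006 0.056]
   top 1029 (array([ 497.6, -355.6]), array([189.8, 161.3]), 7.1) 0.054450897239979756
top panel 1081 z [0.076 0.175 0.186]
    444 [0.53121412 0.32297846 0.11847846] normal [-0.98494067 -0.17287993  0.00210135] [0.04740174 0.03214206 0.00321794] [0.51866109 0.2611619  0.0606002 ] [0.55481276 0.41462658 0.16996533]
   frame top (array([538.2, 341. ]), array([ 16.8, 159.1]), 7.7)
top bar 69 z [0.109 0.148 0.151]
    [0.45776894 0.04121824 0.14250985] (array([464. ,  38.3]), array([63.5, 33.8]), 87.7)
side trim 1829 z [0.052 0.136 0.144]
   top 1281 (array([555. ,  27.1]), array([153.4, 144.8]), 84.2) 0.13898702158645504
side cast 417 z [0.018 0.072 0.081]
   top 252 (array([ 520.7, -116.3]), array([41.8, 42.2]), 80.6) 0.07755581780038939
side tote 4722 z [0.001 0.005 0.055]
   top 924 (array([ 500.9, -358.3]), array([188.7, 157.1]), 7.2) 0.054098165200069825
side panel 1062 z [0.069 0.139 0.185]
    651 [0.53328974 0.33754526 0.12057601] normal [ 0.99158979  0.12830428 -0.01696183] [0.04159283 0.03371116 0.00245371] [0.52215953 0.26644054 0.0601297 ] [0.5606051  0.41979215 0.18515577]
   frame top (array([542.5, 338.3]), array([ 18.5, 159.1]), 7.6)
side bar 184 z [0.093 0.119 0.149]
    [0.47561392 0.03488325 0.12078895] (array([468.8,  48.3]), array([122.8,  40.6]), 84.7)
```

View pics/c0.png

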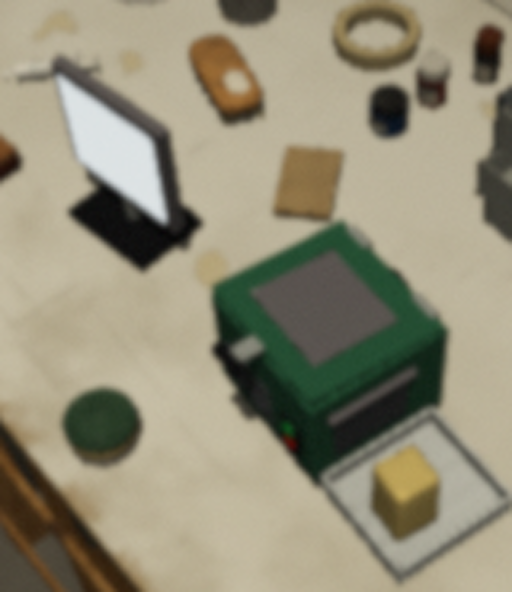

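The crop shows the flap shut, with the pull bar at the trimmer's front (240,350 in the crop), and the casting standing free in the tray at (405,490). I'm moving above the casting now for a closer look with the wrist camera.

```bash
cat >> h.py <<'E'
from scipy.spatial.transform import Rotation as Rn
def quat(z,y):
    z=np.array(z,float); z/=np.linalg.norm(z); y=np.array(y,float); y-=z*(y@z); y/=np.linalg.norm(y)
    q=Rn.from_matrix(np.stack([np.cross(y,z),y,z],1)).as_quat(); return [q[3],q[0],q[1],q[2]]
def down(yaw): # yaw of closing line, world, picks half turn nearest the present joints
    best=None; q0=np.array(manip.current_qpos())
    for k in(0,1):
        a=yaw+k*np.pi; q=quat([0,0,-1],[np.cos(a),np.sin(a),0]); j=ik([.5,0,.25],q)
        if j is not None:
            d=abs(np.array(j)[5])
            if best is None or d<best[0]: best=(d,q)
    return best[1]
def hsvm(f):
    return cv2.split(cv2.cvtColor(f["color"],cv2.COLOR_BGR2HSV))
def rect(P):
    r=cv2.minAreaRect((P[:,:2]*1000).astype(np.float32)); return np.array(r[0])/1000,np.round(r[1],1),r[2]
def stat(s=""): print(s,"t",round(manip.current_t(),2),"p",np.round(manip.current_position(),4),"F",np.round(manip.current_ft_force(),1),"gap",round(manip.current_finger_gap(),4),"grip",round(manip.current_grasp_force(),1))
E
python3 - <<'E'
from h import *
stat()
claw.set_gripper(.092)
q=down(np.radians(-8.5)); manip.reach([.52,-.1135,.25],q); stat(); print(manip.current_qpos())
f=imaging.grab_frame("wrist"); cv2.imwrite("pics/w1.png",f["color"])
C=cloud(f); H,S,V=hsvm(f); m=(H>15)&(H<35)&(S>90)&(f["depth"]>0)&(C[...,2]>.065)&(np.hypot(C[...,0]-.52,C[...,1]+.1135)<.06)
print(m.sum(),rect(C[m]),np.median(C[m][:,2]))
g=(H>60)&(H<95)&(S>90)&(f["depth"]>0)&(C[...,2]>.12); print(g.sum(),rect(C[g]) if g.any() else 0)
E
```

```text
t 0.1 p [0.1811 0.5189 0.2155] F [-0.1 -0.2 -0.5] gap 0.0939 grip 0.0
 t 2.9 p [ 0.5201 -0.1127  0.25  ] F [-1.1  0.2 -1.1] gap 0.0921 grip 0.0
[-3.20095183e-01  4.33898444e-02  1.35123388e+00  2.89358013e-04
  1.74698572e+00 -1.73040323e-01]
4740 (array([ 0.52257776, -0.10656854]), array([ 52. , 110.4]), 81.37360382080078) 0.3558447676545057
1174 (array([ 0.55071448, -0.02063789]), array([171.3, 148.2]), 80.25431823730469)
```

View pics/w1.png

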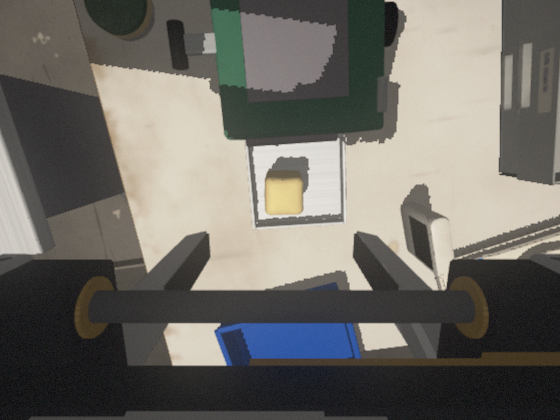

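The wrist view shows the casting at (284,195), the tray round it, the pull bar at (178,45) and the clock at (430,225). My mask also picked up gripper parts, so I'm re-gating it by height and then grasping.

Run:
```python
from h import *
f=imaging.grab_frame("wrist"); C=cloud(f); H,S,V=hsvm(f); Z=C[...,2]; ok=f["depth"]>0
m=(H>15)&(H<35)&(S>90)&ok&(Z>.07)&(Z<.09)&(np.hypot(C[...,0]-.52,C[...,1]+.1135)<.06)
c,s,a=rect(C[m]); print("cast",m.sum(),c,s,a,np.median(Z[m]))
b=np.zeros(ok.shape,bool); b[10:80,155:200]=1; b&=(V<70)&ok&(Z>.1)
print("bar",b.sum(),rect(C[b]) if b.any() else 0, np.percentile(Z[b],[5,50,95]))
g=np.zeros(ok.shape,bool); g[0:142,205:390]=1; g&=ok&(Z>.125)&(Z<.17); P=C[g]; print("flap",rect(P),np.linalg.lstsq(np.c_[P[:,:2],np.ones(len(P))],P[:,2],rcond=None)[0])
assert 42<s.min() and s.max()<54
yaw=np.radians(a-90 if a>45 else a); q=down(yaw)
manip.reach([*c,.15],q); manip.servo_line([*c,.047],max_speed=.08); stat("down")
claw.set_gripper(.03); stat("grip")
manip.servo_line([*c,.17],max_speed=.12); stat("up")
```

```text
cast 759 [ 0.52422461 -0.11240733] [41.1 42.6] 81.9295883178711 0.07866493369865107
bar 778 (array([0.45659378, 0.04186594]), array([35.9, 13.3]), 85.21392059326172) [0.14351973 0.14767207 0.14946433]
flap (array([0.55496246, 0.01029519]), array([112. , 158.5]), 85.39530181884766) [-0.04502855  0.02582599  0.1656827 ]Traceback (most recent call last):
  File "<stdin>", line 8, in <module>
AssertionError
```

Run:
```python
from h import *
c=np.array([.522,-.1130]); q=down(np.radians(-8.3))
manip.servo_line([*c,.15],q,max_speed=.2); manip.servo_line([*c,.047],max_speed=.09); stat("down")
claw.set_gripper(.03); stat("grip")
manip.servo_line([*c,.17],max_speed=.15); stat("up")
```

```text
down t 4.94 p [ 0.5226 -0.1132  0.0478] F [-0.2  0.6 -0.4] gap 0.0918 grip 0.0
grip t 5.72 p [ 0.522 -0.113  0.047] F [-0.  -0.4 -0.4] gap 0.046 grip 30.0
up t 6.68 p [ 0.5213 -0.1128  0.1686] F [ 0.6 -1.  -1.1] gap 0.0463 grip 30.0
```

Run:
```python
from h import *
a=np.radians(7); p=np.array([.499,-.357])+.02*np.array([-np.sin(a),np.cos(a)]); q=down(a)
manip.reach([*p,.17],q); stat()
manip.servo_line([*p,.06],max_speed=.15); manip.servo_line([*p,.0475],max_speed=.04); stat("low")
claw.set_gripper(.072); stat("open")
manip.servo_line([*p,.2],max_speed=.18)
f=imaging.grab_frame("top"); cv2.imwrite("pics/t2.png",cv2.resize(f["color"][150:300,190:450],None,fx=3,fy=3)); stat()
f=imaging.grab_frame("wrist"); C=cloud(f); H,S,V=hsvm(f); Z=C[...,2]
m=(H>15)&(H<35)&(S>90)&(Z>.07)&(Z<.09)&(C[...,1]<-.25)&(C[...,1]>-.42); print("cast",m.sum(),rect(C[m]) if m.any() else 0)
```

```text
t 7.58 p [ 0.4965 -0.3362  0.1691] F [-1.1 -0.5 -0.3] gap 0.0462 grip 30.0
low t 8.93 p [ 0.4964 -0.3371  0.0473] F [-0.1  1.2 -1.8] gap 0.0462 grip 30.0
open t 9.53 p [ 0.4966 -0.3371  0.0476] F [ 0.9 -0.4  0.3] gap 0.0722 grip 0.0
 t 10.57 p [ 0.4959 -0.3366  0.198 ] F [ 1.   0.  -0.1] gap 0.0722 grip 0.0
cast 185 (array([ 0.49757504, -0.3380816 ]), array([42.9, 37.8]), 6.804660797119141)
```

View pics/t2.png

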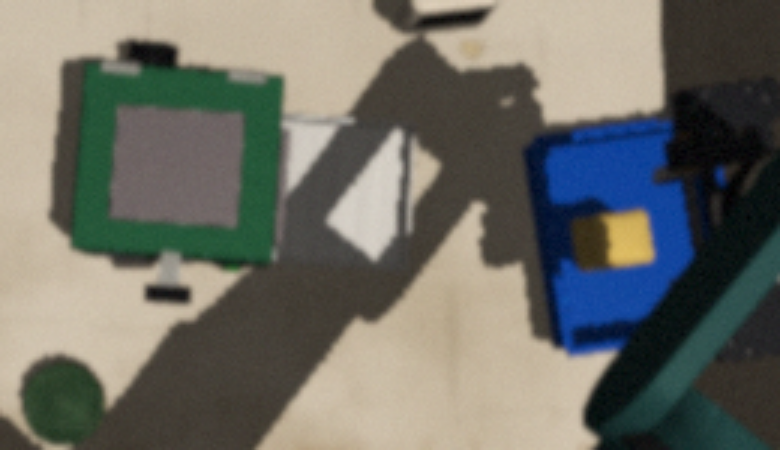

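The casting now stands in the tote at (615,240) in the crop. Next is the pull bar, at (168,293) in the crop: I'll look from above and check that the whole arc is reachable.

```bash
cat >> h.py <<'E'
YT=np.radians(-4.7); X=np.array([np.cos(YT),np.sin(YT),0]); Y=np.array([-np.sin(YT),np.cos(YT),0]); Zu=np.array([0,0,1.])
def flapq(t,s): return quat(np.sin(t)*X-np.cos(t)*Zu, s*Y)
E
python3 - <<'E'
from h import *
bar=np.array([.457,.0417,.1405])
claw.set_gripper(.06)
q=down(YT+np.pi/2); s=1 if abs(np.array(q)@flapq(0,1))>.9 else -1; print("s",s)
manip.reach([*bar[:2]-X[:2]*.0,.24],q); stat()
f=imaging.grab_frame("wrist"); C=cloud(f); H,S,V=hsvm(f); Z=C[...,2]
cv2.imwrite("pics/w3.png",f["color"])
m=(V<70)&(Z>.125)&(Z<.16)&(np.hypot(C[...,0]-bar[0],C[...,1]-bar[1])<.035)
print("bar",m.sum(),rect(C[m]),np.percentile(Z[m],[5,50,95]))
hinge=bar+.17*X; hinge[2]=.134
for s_ in(1,-1):
  for end in (20,35,45,60):
    print(s_,end,[ik(list(hinge+.17*(-np.cos(th)*X+np.sin(th)*Zu)),flapq(np.radians(end)*th/1.9,s_)) is not None for th in np.arange(.045,1.95,.2)])
print(manip.current_qpos())
E
```

```text
s -1
 t 13.13 p [0.4571 0.0414 0.24  ] F [ 0.2 -0.7  0.6] gap 0.0598 grip 0.0Traceback (most recent call last):
  File "<stdin>", line 9, in <module>
    return _quantile_unchecked(
        a, q, axis, out, overwrite_input, method, keepdims, weights)
    return _ureduce(a,
                    func=_quantile_ureduce_func,
    ...<5 lines>...
                    overwrite_input=overwrite_input,
                    method=method)
    r = func(a, **kwargs)
    result = _quantile(arr,
                       quantiles=q,
    ...<2 lines>...
                       out=out,
                       weights=wgt)
    slices_having_nans = np.isnan(arr[-1, ...])
                                  ~~~^^^^^^^^^
IndexError: index -1 is out of bounds for axis 0 with size 0
```

View pics/w3.png

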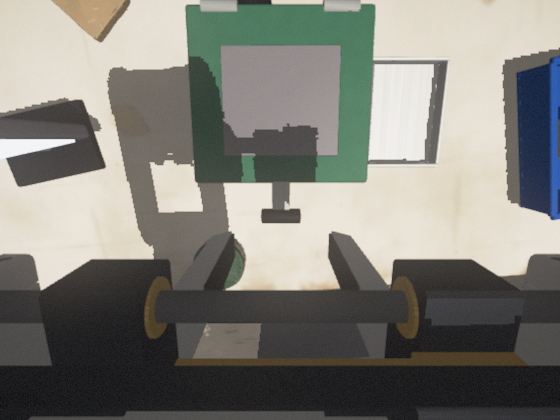

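The wrist view shows the bar at (281,216), centred between the fingers, with the flap front edge at row 182. The mask came back empty, so I'll cast the bar pixel instead.

Run:
```python
from h import *
f=imaging.grab_frame("wrist"); C=cloud(f); H,S,V=hsvm(f)
m=np.zeros(V.shape,bool); m[204:228,256:306]=1; m&=V<75
n,l,st,ce=cv2.connectedComponentsWithStats(m.astype(np.uint8)); k=1+st[1:,4].argmax(); print(n,st[k],ce[k])
P=C[l==k]; print("depth pts",np.percentile(P,[5,50,95],axis=0).round(4).tolist(),(f["depth"][l==k]>0).mean())
E=np.linalg.inv(f["extrinsics"]); u,v=ce[k]; d=E[:3,:3]@np.array([(u-f["cx"])/f["fx"],-(v-f["cy"])/f["fy"],-1]); o=E[:3,3]
for z in(.1405,.145): print("ray",z,o+d*(z-o[2])/d[2])
bar=np.array([.457,.0417,.1405]); hinge=bar+.17*X; hinge[2]=.134
for s_ in(1,-1):
  for end in (0,25,45,60):
    print(s_,end,[ik(list(hinge+.17*(-np.cos(th)*X+np.sin(th)*Zu)),flapq(np.radians(end)*th/1.9,s_)) is not None for th in np.arange(.045,1.95,.2)])
print(manip.current_qpos())
```

```text
7 [264 210   3   2   5] [265.2 210.4]
depth pts [[0.4624, 0.0546, 0.1449], [0.463, 0.0556, 0.1458], [0.4636, 0.0561, 0.147]] 1.0
ray 0.1405 [0.46165503 0.05572298 0.1405    ]
ray 0.145 [0.46270436 0.05539157 0.145     ]
1 0 [True, True, True, True, True, True, True, True, True, True]
1 25 [True, True, True, True, True, True, True, True, True, True]
1 45 [True, True, True, True, True, True, True, True, True, True]
1 60 [True, True, True, True, True, True, True, True, True, True]
-1 0 [True, True, True, True, True, True, True, True, True, True]
-1 25 [True, True, True, True, True, True, True, True, True, True]
-1 45 [True, True, True, True, True, True, True, True, True, True]
-1 60 [True, True, True, True, True, True, True, True, True, True]
[-3.32968090e-02 -1.20424603e-01  1.52934036e+00 -7.94119353e-05
  1.73291741e+00  1.61993755e+00]
```

Run:
```python
from h import *
bar=np.array([.457,.0405,.140])
manip.servo_line(list(bar),flapq(0.,-1),max_speed=.1); stat("at bar")
claw.set_gripper(.03); stat("grip"); print(manip.current_ft_torque())
```

```text
at bar t 14.38 p [0.4576 0.0405 0.1408] F [-0.8  0.6  0.1] gap 0.0599 grip 0.0
grip t 14.89 p [0.4573 0.0418 0.1403] F [0.3 6.2 0.9] gap 0.0353 grip 30.0
[ 0.95662892 -0.02929015 -0.02588414]
```

Run:
```python
from h import *
bar=np.array([.457,.043,.140]); t0=.037; hinge=bar+.17*np.cos(t0)*X; hinge[2]=.134
for i,th in enumerate(np.linspace(t0,1.88,14)[1:]):
    manip.servo_line(list(hinge+.17*(-np.cos(th)*X+np.sin(th)*Zu)),flapq(np.radians(45)*th/1.9,-1),max_speed=.12)
    F=np.array(manip.current_ft_force())
    if i%3==0: stat(round(th,2))
    if np.linalg.norm(F)>25: stat("STOP"); break
stat()
```

```text
0.18 t 15.24 p [0.4599 0.0418 0.1647] F [ 2.4 -1.8 -0.8] gap 0.0356 grip 30.0
0.6 t 16.29 p [0.4878 0.0397 0.2319] F [ 2.1 -6.1 -3.4] gap 0.0355 grip 30.0
1.03 t 17.34 p [0.5388 0.0356 0.2798] F [ 1.1 -5.6 -2.3] gap 0.0354 grip 30.0
1.45 t 18.39 p [0.6069 0.0301 0.3048] F [-1.  -5.2  1.8] gap 0.0353 grip 30.0
1.88 t 19.44 p [0.6793 0.0243 0.3006] F [ 0.7 -4.8  3. ] gap 0.0349 grip 30.0
 t 19.44 p [0.6793 0.0243 0.3006] F [ 0.7 -4.8  3. ] gap 0.0349 grip 30.0
```

Run:
```python
from h import *
claw.set_gripper(.065); p=np.array(manip.current_position())
t=np.radians(45)*1.88/1.9; d=np.sin(t)*X-np.cos(t)*Zu
manip.servo_line(list(p-.09*d),max_speed=.2); stat("off")
fil=np.array([.5497,.0354])
manip.reach([*fil-.03*X[:2],.29],flapq(0.,-1)); stat()
f=imaging.grab_frame("wrist"); cv2.imwrite("pics/w4.png",f["color"]); C=cloud(f); H,S,V=hsvm(f); Z=C[...,2]
m=(H>3)&(H<22)&(S>120)&(Z>.09)&(Z<.13)&(np.hypot(C[...,0]-fil[0],C[...,1]-fil[1])<.04)
print("tab",m.sum())
if m.any(): print(rect(C[m]),np.median(Z[m]))
```

```text
off t 20.69 p [0.6148 0.0302 0.3594] F [-0.3  0.1  0.1] gap 0.0651 grip 0.0
 t 21.47 p [0.5202 0.0378 0.2881] F [ 0.6  0.6 -0.3] gap 0.0649 grip 0.0
tab 441
(array([0.549224 , 0.0341164]), array([27.7, 19.6]), 85.49238586425781) 0.1177087556683879
```

View pics/w4.png

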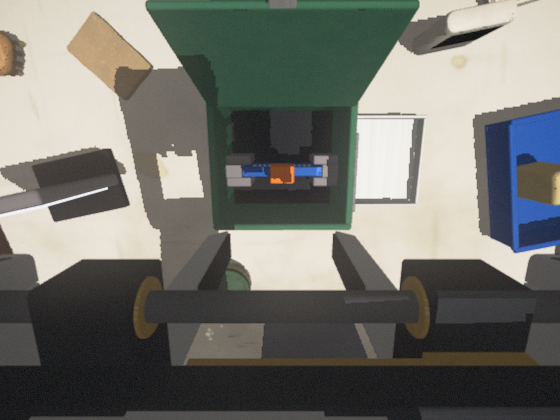

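The flap stands open. The orange tab is at (281,174) with the plate in its channels. I'm gripping and drawing it out.

Run:
```python
from h import *
c=np.array([.5492,.0342]); q=flapq(0.,-1)
manip.servo_line([*c,.24],q,max_speed=.2); manip.servo_line([*c,.098],max_speed=.1); stat("down")
claw.set_gripper(.015); stat("grip")
z=.098
for dz in(.02,.05,.09,.135):
    manip.servo_line([*c,z+dz],max_speed=.08); stat()
    if np.linalg.norm(manip.current_ft_force())>25: print("STOP");break
```

```text
down t 23.52 p [0.5498 0.0342 0.0989] F [-0.1  0.   0. ] gap 0.0652 grip 0.0
grip t 24.18 p [0.5492 0.0342 0.098 ] F [-1.4  0.2  0.5] gap 0.0274 grip 30.0
 t 24.58 p [0.5498 0.0342 0.1192] F [ 0.1 -0.2 -0.8] gap 0.0278 grip 30.0
 t 25.11 p [0.5495 0.0342 0.1487] F [ 0.7 -0.7 -1.4] gap 0.0278 grip 30.0
 t 25.76 p [0.5492 0.0342 0.1882] F [ 0.5  0.3 -0.3] gap 0.0278 grip 30.0
 t 26.48 p [0.5491 0.0342 0.2329] F [-0.3  0.3 -2. ] gap 0.028 grip 30.0
```

Run:
```python
from h import *
a=np.radians(7.6); q=quat([0,0,-1],[np.sin(a),-np.cos(a),0]); n=np.array([np.cos(a),np.sin(a)])
t=np.array([.5325,.3385])-.08*n
manip.servo_line([.44,.17,.235],q,max_speed=.15); manip.servo_line([*t,.235],max_speed=.15); manip.servo_line([*t,.1625],max_speed=.08); manip.dwell(.4); stat()
import pickle
F={k:imaging.grab_frame(k) for k in("side","top","wrist")}; pickle.dump(F,open("f1.pkl","wb"))
cv2.imwrite("pics/s5.png",cv2.resize(F["side"]["color"][80:290,150:420],None,fx=2.8,fy=2.8)); cv2.imwrite("pics/w5.png",F["wrist"]["color"])
```

```text
t 30.45 p [0.4533 0.328  0.1627] F [ 0.5 -0.5 -0.6] gap 0.0276 grip 30.0
```

View pics/s5.png

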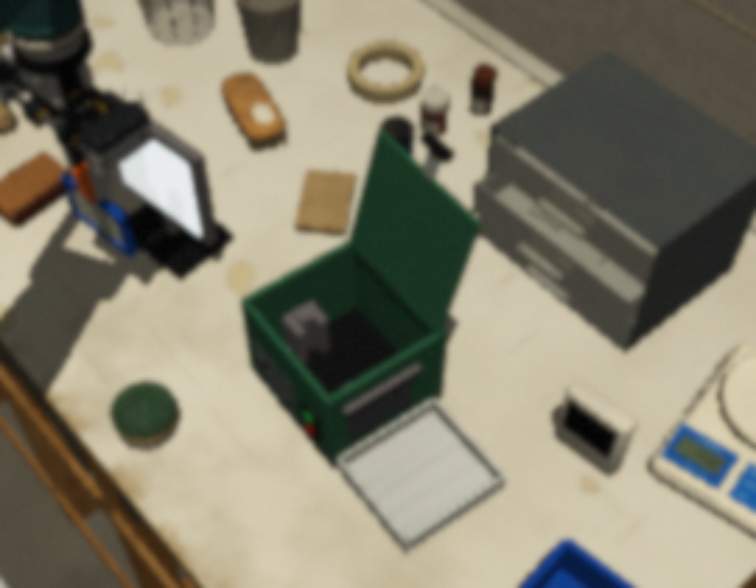

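View pics/w5.png

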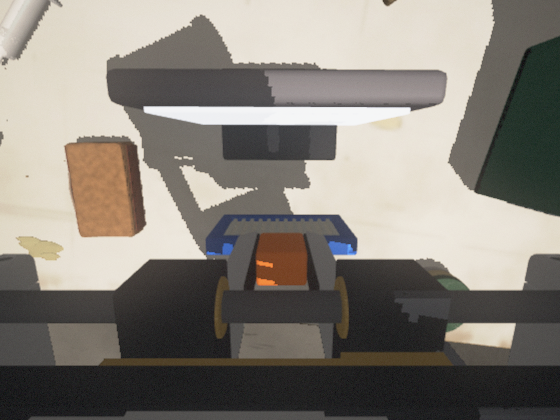

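The side view shows the plate upright in front of the panel, the flap staying open and the bystanders unmoved. In the wrist view the plate (208–357, row 235) is parallel to the panel (108–446, row 88) and almost centred. Now I'll check this with numbers.

Run:
```python
from h import *
import pickle
F=pickle.load(open("f1.pkl","rb")); f=F["wrist"]; C=cloud(f); H,S,V=hsvm(f); Z=C[...,2]
b=np.zeros(Z.shape,bool); b[60:125,95:455]=1
P=C[b&(Z>.178)&(Z<.195)]; print("frame top",rect(P),np.median(P[:,2]))
a=np.radians(7.6); n=np.array([np.cos(a),np.sin(a),0]); l=np.array([-np.sin(a),np.cos(a),0])
q=C[b&(V>190)&(Z>.05)&(Z<.175)]; print("lit n",np.percentile(q@n,[5,25,50,75,95]),"l",np.percentile(q@l,[1,99]), "z",np.percentile(q[:,2],[1,99]))
fr=C[b&(Z>.178)&(Z<.195)]; print("frame n",np.percentile(fr@n,[1,99]),"l",np.percentile(fr@l,[.3,99.7]))
b[:]=0;b[205:260,200:365]=1; m=b&(H>95)&(H<130)&(S>110)&(Z>.02)&(Z<.15); p=C[m]; print("plate blue",m.sum(),"n",np.percentile(p@n,[2,50,98]),"l",np.percentile(p@l,[.5,99.5]),"z",np.percentile(p[:,2],[2,98]))
top=p[(p[:,2]>.135)]; print("top edge",rect(top))
# face tilt: front (panel-side) points by height
for z in(.09,.1,.11,.12,.13,.14,.147):
    k=C[b&(abs(Z-z)<.004)]; 
    if len(k)>5: print(z,len(k),np.percentile(k@n,[50,95]).round(4))
t=np.array(manip.current_position()); print("tcp n,l",t@n,t@l)
# side view, panel earlier
f=pickle.load(open("f0.pkl","rb"))
for k,(x0,y0,x1,y1) in {"side":(180,108,230,170),"top":(70,190,165,240)}.items():
    g=f[k]; C=cloud(g); m=np.zeros(C.shape[:2],bool); m[y0:y1,x0:x1]=1; V=hsvm(g)[2]
    q=C[m&(V>170)&(C[...,2]>.05)&(C[...,2]<.18)]; print(k,"lit n",np.percentile(q@n,[5,25,50,75,95]),"l",np.percentile(q@l,[1,99]))
```

```text
frame top (array([0.54391699, 0.34194525]), array([ 16.4, 158.5]), 7.34311580657959) 0.18466341243216014
lit n [0.57318907 0.57338726 0.57360401 0.57450396 0.57593978] l [0.20092648 0.33270484] z [0.06159126 0.17428799]
frame n [0.57625202 0.59201047] l [0.18880603 0.34487361]
plate blue 444 n [0.48695356 0.49110191 0.4968911 ] l [0.2163695  0.31333207] z [0.09000928 0.14877275]
top edge (array([0.45285464, 0.32743942]), array([11.1, 97.6]), 7.45275354385376)
0.09 656 [0.4967 0.4983]
0.1 351 [0.4956 0.4982]
0.11 408 [0.4955 0.498 ]
0.12 402 [0.4957 0.498 ]
0.13 241 [0.496  0.4981]
0.14 126 [0.4979 0.4982]
0.147 1068 [0.4939 0.4982]
tcp n,l 0.4926054493032805 0.26510443103519343
side lit n [0.57127155 0.57217259 0.57288178 0.57355691 0.57493406] l [0.19805563 0.34039168]
top lit n [0.56711512 0.56747841 0.56773204 0.56808694 0.56989736] l [0.19946279 0.33349925]
```

Run:
```python
from h import *
a=np.radians(7.5); q=quat([0,0,-1],[np.sin(a),-np.cos(a),0])
manip.servo_line([.4534,.3295,.1625],q,max_speed=.02); manip.dwell(1); stat(); print(np.abs(manip.current_joint_velocities()).max())
print(manip.job_done())
```

```text
t 31.85 p [0.4534 0.3295 0.1625] F [ 0.3  0.2 -0.9] gap 0.0275 grip 30.0
0.0015417977726873639
the job is handed in; nothing more can be done
None
```

I handed the job in at 31.9 s: the casting is in the tote, the flap is open past upright at about 1.9 rad, and the plate is held still and upright, centred to about 2 mm and about 8 cm from the lit panel face.

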